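# Tighten the slack bearing foot screw with the T-handle hex key

### The arm

A 6-joint arm with a two-finger parallel gripper is mounted at the origin on the work surface. World frame = base frame: x ahead of the robot, y to its left, z up, the work surface at z = 0. Lengths are in mm, angles in degrees, forces in N, time in s.
With the tool pointing down it reaches from about 300 to 1000 mm from the base axis. Payload 5.1 kg.
Tool frame: the origin (TCP) lies midway between the tips of the shut fingers; the grasp point (between the pads) lies 19 mm behind it (r.pinch_z is the distance from the TCP to the grasp point, in mm); z points along the fingers, y is the line along which they close (so a half turn about z gives the same grasp; the last joint's range is limited). The gripper opens to 95 mm and grips with 3 to 60 N. Pads are 20 mm wide; open, the fingers measure 119 mm over their backs; the gripper's body (75 mm by 180 mm) begins 59 mm behind the grasp point.
Start: joints at [64.882, 7.093, 94.555, -0, 78.352, -4.733], TCP at [226.441, 609.269, 214.656] pointing down, gripper open.
Joint ranges: [-149.61, 149.61], [-58.7, 133.49], [1.44, 155.28], [-77.14, 257.14], [18.33, 153.61], [-166.67, 166.67]. Speed limits (degrees/s): [147.25, 147.25, 180, 180, 180, 180].

### API

Orientations are given as [roll, pitch, yaw] about the fixed x, y, z axes, in that order (R = Rz(yaw) Ry(pitch) Rx(roll)).
In Python, from plant import get_obs, eyes, workorder, nets, r gives the robot as it stands.
- The arm moves only by the tool apply_moves, never from a script. Its argument "increments" is a list that holds one entry, the list of rows, each a list of 6 numbers: the shift along the tool's x, y, z in mm, then the turn, a rotation vector about the tool's x, y, z in rad. In form: [[[dx, dy, dz, wx, wy, wz], ...]]. A call has 1 to 20 rows; each row is the pose to reach, as a shift and turn from the pose commanded when the call began, along the tool's axes at that moment; what a row does not reach only later rows make up. A row lasts 1/10 s, in which the tool goes at most 50 mm and 8.59 degrees, less where a joint would pass 70% of its speed; a pose out of reach is approached as far as the arm can. A call with a gripper value outside its range is refused whole. "fingers" is the closure, from 0 (fully open) to 1 (shut), set as the call begins (left out, the last holds). The fingers move at their own pace and stop on an object; "newtons" is the grip in N (left out, the last holds). Time passes only in rows, so rows that repeat a pose let the fingers close. It gives the time, the measured TCP pose, the force, the opening and the grip force at its end, in the units of the state.
- get_obs(): the state, without advancing time (a new reading comes with each control period).
- eyes.grab_frame(name): name is "side" or "top" or "wrist"; returns a dict with "color" (480x640x3 uint8, red, green, blue), "K" (3x3 intrinsics, pixels), "view" (4x4, takes a point from world to camera coordinates); the wrist camera has in their place "tool_from_camera" (4x4, takes a point from camera to tool coordinates, whose origin is the TCP and whose axes are the flange's). Camera axes: x right, y down, z forward; pixel columns grow to the right and rows downward; lengths in mm; the calibration is good to about 2 mm. The wrist camera is an equidistant fisheye: a pixel r from the principal point sees the ray r / f radians off the axis. A picture is of the moment at which its call begins: read the wrist's pose just before it. There is no depth.
- workorder.job_done(): hands the job in; it is judged then, once.
Trained networks look in the newest picture that a camera, given by its name, has taken for a name from the list of things; names that differ only in an ending like _2 or _b are one class to them, and where a whole thing is asked for, a point or a joint stands for the part that bears it (a point fixed in the world has none). Each returns a list of dicts, best first, with "p" (0 to 1); they miss things now and then, are a little off and sometimes report something else, mostly with a low value. They report only what shows in the picture. A call takes as long as a camera call. They do not tell look-alikes from the thing itself.
- nets.find_in(camera, label): "at" ([column, row] in pixels, amid what is visible of it).
- nets.outline_of(camera, label): "pixels" (480x640 bool, what is visible of it) and "at" ([column, row] in pixels, amid what is visible of it).
The state is a dict: "t": time; "joint_positions": joint angles; "joint_velocities": joint speeds; "joint_efforts": joint torques, N m; "eef_pos": TCP position; "orientation": TCP orientation; "ft_force": force on the tool from outside, world axes, zero at the start; "moment": the same for the moment, N m; "gripper_width": finger opening in mm; "grasp_force": force on a finger pad.
Only numpy, scipy, OpenCV 4.12 (cv2) and the standard library are available. Lean on these libraries where they do the work, as an engineer would, in place of code of your own. Each camera call takes 0.05 s, during which the arm holds its last target. There are 200 camera calls.

### The job

One foot screw of the shoe-finishing spindle is slack: the one on the far side (away from the robot) of the bearing next to the sanding drum. Take the T-handle hex key out of the wooden tool block, feel it gently into the screw's socket until it is fully home, only then turn it clockwise until the screw comes up tight, without straining it, and put the key back upright in its hole in the block. Leave the other things on the bench where they are.

Things in the scene. Friction and masses are not known exactly. Their poses are not given: they have to be found in the camera images.
- hexkey: loose T-handle hex key, 0.27 to 0.43 kg: dark steel hexagon bar 17 mm across flats (19.6 over corners), 130 mm long, with a 25 mm round collar over its top 20 mm, below a black cross handle. Starts upright in one of the block's holes. Origin: centre of its flat lower end; z up the bar. Two flats face its +x and -x, so it fits alike every 60 degrees
- key_handle (a point): middle of the key's cross handle, 143 mm above the key's lower end: a flat-sided black plastic bar 100 mm long (along the key's x), 20 mm thick (y), 26 mm high (z)
- socket (a point): the slack screw: centre of the top of its head, a dark steel socket cap screw head 30 mm wide, 20 mm high, on a 37 mm washer. Its hexagon socket, 18.2 mm across flats, 10 mm deep, flat-bottomed, opens straight up. The point has the finisher's axes, not the screw's: how the socket's flats lie (anywhere within 60 degrees) is not known beforehand and must be felt or seen
- screw (a joint): turn of the slack screw in rad, growing clockwise seen from above (tightening). Starts at -1.0 to -0.5, runs with about 0.08 N m of friction and stops dead at 0, where its head is down hard; friction holds it where it is left; it does not sink as it turns. Tight means: at 0 and loaded
- screw_load (a joint): how far the screw's head is wound up (rad) by the torque on it, growing clockwise; 2 N m per rad, so 0.04 while the screw is running, and rising once it is at its stop. Tight is 0.06 and up (0.12 N m); past 0.13 (0.26 N m) it is strained. Springs back to 0 when let go. The hold on the key's handle also gives a little, about 1 N m per rad
- finisher: bolted-down bench finishing spindle: green cast bed 280 x 300 mm, 40 mm high, with two grey bearings at y = -90 and +90 mm (54 mm wide, top 146 mm over the bench), each with a foot (top 60 mm high) and a cap screw on its near and far side (x = -73 and +73 mm). Origin: centre of the bed's underside; x points away from the robot. The slack screw is at x = 73, y = -90 mm
- shaft (a point): middle of the finisher's shaft (45 mm, along the finisher's y, free to turn), 94 mm over the bench. On it: a brown sanding drum 110 mm across at y = -209 to -155 mm, a pulley 104 mm across in the middle, a dark brush wheel 150 mm across (top 169 mm over the bench) at y = 155 to 199 mm
- toolblock: fixed wooden tool block 220 x 76 mm, 70 mm high, with three round upright holes of 24 mm diameter, 55 mm deep, at x = -70, 0 and +70 mm on its centre line. Origin: centre of the underside; x along the row
- punch_a: hollow punch standing in a hole of the block, steel, 21 mm shank, 32 mm head, its top 104 mm above its own end; origin at the lower end; to be left alone
- punch_b: a second hollow punch, 26 mm head, otherwise the same; to be left alone
- grease_tin: small bare metal tin 51 mm wide, 28 mm high, standing on the bed between the two bearings' far feet; origin under its middle; to be left alone
- polish_tin: flat polish tin 83 mm wide, 26 mm high; origin under its middle; to be left alone
- rivet_tin: white tin 71 mm wide, 50 mm high, beyond the tool block; origin under its middle; to be left alone
- shoe_brush: shoe brush 150 x 50 mm, 38 mm high, bristles down; origin under its middle; to be left alone
- hammer: shoemaker's hammer lying down, 300 mm long; to be left alone
- boot: tan ankle boot 280 mm long, 215 mm high, standing on its sole; origin under the sole's middle; to be left alone
Mind the look-alikes: they are no part of the job. What is shaped like the hexkey but blue is not meant.

How it is judged:
By the outcome, as a careful person would: the job done as asked, in the order asked, and still so for the second after the job is handed in, with the robot touching nothing.
It also fails if it takes over 64 s, if anything falls off the work surface, if the arm or the gripper's body presses on something with over 40 N, if the wrist force passes 120 N, or if a joint passes its speed limit or range.

## Working session

There is one attempt and no reset: what is moved stays moved. The work goes in short steps, Python scripts to look and compute and a tool call to move; the robot and the scene stay as the last step left them, time stands still between calls to the robot, and variables do not carry over. Pictures are saved under pics/ and viewed, at most 10 in all, crops included, and the job is handed in when it is done.

Besides the shell and the picture viewer there is one more tool, called after "Emit:" as name(argument=value, ...) on one line, values as JSON. apply_moves: Moves the arm, as the interface text tells. Its arguments: {"type":"object","properties":{"increments":{"type":"array","items":{"type":"array","items":{"type":"array","items":{"type":"number"}}}},"fingers":{"type":"number"},"newtons":{"type":"number"}},"required":["increments"]}

```bash
mkdir -p pics; cat > h.py <<'E'
import numpy as np, cv2
from scipy.spatial.transform import Rotation as R
from plant import get_obs, eyes, workorder, nets, r
def ray(f,px):
    K=f["K"];V=np.array(f["view"]);d=np.linalg.inv(K)@[px[0],px[1],1.]
    return -V[:3,:3].T@V[:3,3], V[:3,:3].T@d
def atz(f,px,z):
    c,d=ray(f,px); return c+d*(z-c[2])/d[2]
def proj(f,p):
    V=np.array(f["view"]);q=np.array(f["K"])@(V[:3,:3]@np.array(p,float)+V[:3,3]);return q[:2]/q[2]
def tri(fa,a,fb,b):
    c1,d1=ray(fa,a);c2,d2=ray(fb,b)
    s=np.linalg.lstsq(np.c_[d1,-d2],c2-c1,rcond=None)[0]
    p,q=c1+s[0]*d1,c2+s[1]*d2; return (p+q)/2,np.linalg.norm(p-q)
def toolT(o):
    T=np.eye(4);T[:3,:3]=R.from_euler('xyz',o["orientation"],degrees=True).as_matrix();T[:3,3]=o["eef_pos"];return T
def wray(f,o,px):
    K=np.array(f["K"]);u=(px[0]-K[0,2])/K[0,0];v=(px[1]-K[1,2])/K[1,1];t=np.hypot(u,v)
    d=np.array([np.sin(t)*u/max(t,1e-9),np.sin(t)*v/max(t,1e-9),np.cos(t)])
    M=toolT(o)@np.array(f["tool_from_camera"]);return M[:3,3],M[:3,:3]@d
def watz(f,o,px,z):
    c,d=wray(f,o,px);return c+d*(z-c[2])/d[2]
def wproj(f,o,p):
    M=np.linalg.inv(toolT(o)@np.array(f["tool_from_camera"]));q=M[:3,:3]@np.array(p,float)+M[:3,3]
    t=np.arctan2(np.hypot(q[0],q[1]),q[2]);n=np.hypot(q[0],q[1]);K=np.array(f["K"])
    return np.array([K[0,2]+K[0,0]*t*q[0]/n,K[1,2]+K[1,1]*t*q[1]/n])
def save(n,im,box=None,s=1):
    if box: im=im[box[1]:box[3],box[0]:box[2]]
    cv2.imwrite("pics/"+n,cv2.resize(im[:,:,::-1],None,fx=s,fy=s,interpolation=cv2.INTER_CUBIC))
E
python3 - <<'E'
from h import *
f={}
for c in("top","side"):
    f[c]=eyes.grab_frame(c);save(c+".png",f[c]["color"])
    print(c,"cam",ray(f[c],(320,240))[0].round())
    for l in("hexkey","key_handle","socket","finisher","toolblock","punch_a","shaft","grease_tin","rivet_tin"):
        print(l,[(np.round(x["at"]).tolist(),round(x["p"],2)) for x in nets.find_in(c,l)[:4]])
o=get_obs();print({k:np.round(v,2).tolist() for k,v in o.items()},r.pinch_z)
E
```

```text
top cam [ 256.  100. 1377.]
hexkey [([475.0, 263.0], 0.91), ([490.0, 321.0], 0.79), ([295.0, 162.0], 0.22)]
key_handle [([486.0, 322.0], 0.73)]
socket [([331.0, 249.0], 0.74)]
finisher [([327.0, 249.0], 0.76)]
toolblock [([466.0, 239.0], 0.91), ([166.0, 315.0], 0.37)]
punch_a [([474.0, 238.0], 0.52), ([475.0, 214.0], 0.44)]
shaft [([331.0, 248.0], 0.62), ([324.0, 211.0], 0.3)]
grease_tin [([321.0, 211.0], 0.66)]
rivet_tin [([448.0, 162.0], 0.55), ([323.0, 211.0], 0.38)]
side cam [ 142. -520.  959.]
hexkey [([391.0, 225.0], 0.72), ([392.0, 406.0], 0.68), ([326.0, 456.0], 0.58), ([320.0, 285.0], 0.48)]
key_handle [([393.0, 405.0], 0.86), ([329.0, 456.0], 0.83)]
socket [([322.0, 285.0], 0.65)]
finisher [([317.0, 282.0], 0.59)]
toolblock [([423.0, 416.0], 0.77)]
punch_a [([424.0, 403.0], 0.75), ([456.0, 386.0], 0.67)]
shaft [([320.0, 282.0], 0.66)]
grease_tin [([358.0, 256.0], 0.7)]
rivet_tin [([494.0, 353.0], 0.6), ([454.0, 387.0], 0.42)]
{'t': 1.0, 'joint_positions': [64.88, 7.09, 94.56, 0.0, 78.35, -4.73], 'joint_velocities': [-0.04, 0.02, -0.06, 0.02, 0.06, -0.05], 'joint_efforts': [0.0, -41.76, -36.02, 0.08, 0.04, -0.0], 'eef_pos': [226.43, 609.27, 214.65], 'orientation': [-180.0, -0.0, 159.61], 'ft_force': [-0.47, 0.46, 1.0], 'moment': [-0.0, 0.05, -0.03], 'grasp_force': 0.0, 'gripper_width': 95.02} 18.8
```

View pics/top.png

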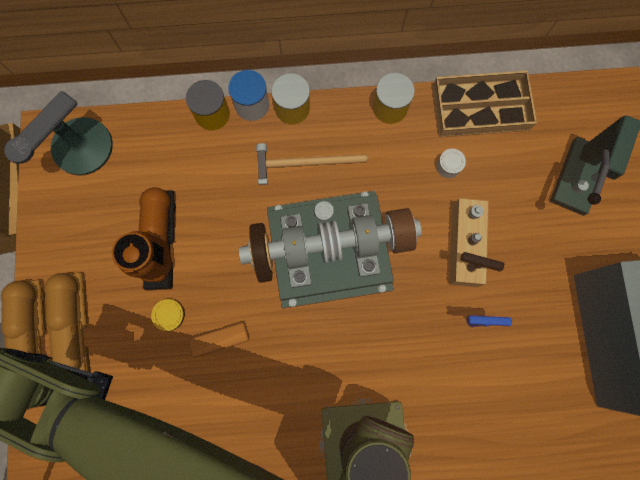

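View pics/side.png

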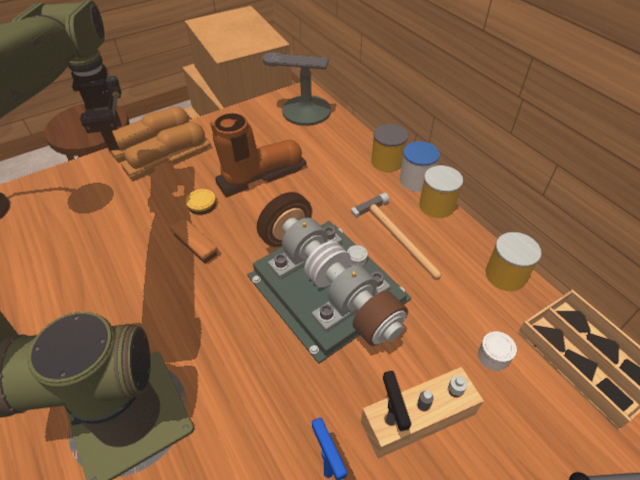

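Top view: candidates for the key are the black T-handle standing in the block (483,262), which matches the description, and the blue T-handle at (490,321), a look-alike. The slack screw is the far right foot screw at about (360,211), next to the brown drum at (402,230). In the side view the black handle is at (396,400).

```bash
python3 - <<'E'
from h import *
t=eyes.grab_frame("top");s=eyes.grab_frame("side")
# key handle
for e in((463,257),(502,266),(483,261.5)): print("handle",atz(t,e,165).round(1))
for a,b in(((463,257),(405,425)),((502,266),(390,375)),((463,257),(390,375)),((502,266),(405,425))): print(tri(t,a,s,b))
# bed corners at z=40
C=np.array([atz(t,p,40)[:2] for p in((268,207),(376,193),(392,293),(280,306))]);print(C.round(),C.mean(0).round(1))
B=np.array([atz(t,p,70)[:2] for p in((459,200),(488,200),(486,285),(456,283))]);print(B.round(),B.mean(0).round(1))
for p in((291,222),(360,211),(368,265),(299,276)): print("screw",atz(t,p,80).round(1))
a=cv2.resize(t["color"][185:310,240:420],None,fx=4.4,fy=4.4,interpolation=2)[:, :,::-1]
cv2.imwrite("pics/fin.png",a)
a=cv2.resize(t["color"][190:340,440:530],None,fx=4,fy=4,interpolation=2);b=cv2.resize(s["color"][360:460,340:490],None,fx=2.7,fy=2.7,interpolation=2)
c=np.zeros((600,780,3),np.uint8);c[:a.shape[0],:a.shape[1]]=a;c[:270,370:775]=b[:270,:405];cv2.imwrite("pics/key.png",c[:,:,::-1])
E
```

```text
handle [ 436.4 -261.3  165. ]
handle [ 407.7 -350.6  165. ]
handle [ 421.9 -307.2  165. ]
(array([ 464.83973802, -315.00469145,  -12.0537948 ]), np.float64(4.561520248003422))
(array([ 394.42289592, -307.02513025,  284.12712039]), np.float64(3.446426758557457))
(array([ 441.2746137 , -265.78889268,  154.86506662]), np.float64(7.144488016299062))
(array([ 408.5283155 , -352.07194917,  161.5061132 ]), np.float64(0.9105466950634045))
[[ 631.  204.]
 [ 647.  -88.]
 [ 375. -103.]
 [ 365.  189.]] [504.5  50.5]
[[ 602. -300.]
 [ 596. -375.]
 [ 374. -338.]
 [ 385. -263.]] [ 489.4 -319. ]
screw [574.9 144.   80. ]
screw [590.1 -36.5  80. ]
screw [447.4 -43.4  80. ]
screw [433.1 133.4  80. ]
```

View pics/fin.png

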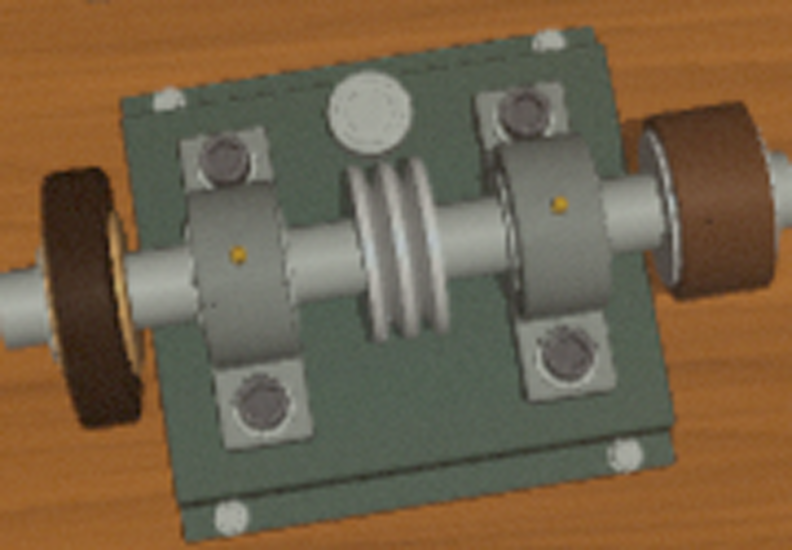

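View pics/key.png

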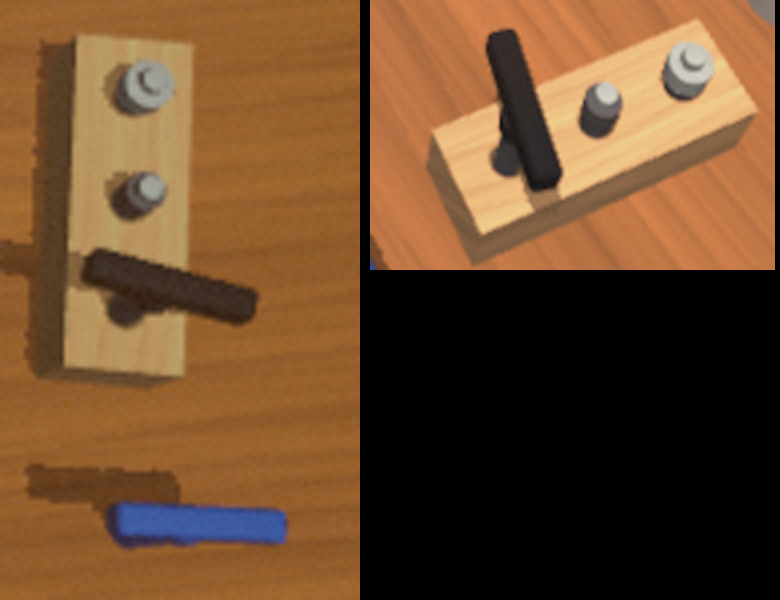

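Crops: the block's near hole holds the black key, with the handle centre at about (483,261) in the top view. The two punches stand at (475,212) and (476,238). All four foot screws show, and the far one by the drum is at (359.3,210.7). Next I plan a wrist look at the socket on the way.

```bash
cat >> h.py <<'E'
def delta(p,yaw,o=None):
    o=o or get_obs();T=toolT(o);d=T[:3,:3].T@(np.array(p)-T[:3,3])
    w=(T[:3,:3].T and 0) if False else (R.from_matrix(T[:3,:3].T)*R.from_euler('xyz',[180,0,yaw],degrees=True)).as_rotvec()
    return d.round(1),w.round(4)
E
sed -i 's/(T\[:3,:3\].T and 0) if False else //' h.py
python3 - <<'E'
from h import *
w=eyes.grab_frame("wrist");print(w["K"],np.round(w["tool_from_camera"],3).tolist())
t=eyes.grab_frame("top")
for p in((359.3,210.7),(291.1,221.4),(299.8,276.6),(369.1,265.2)): print(atz(t,p,80).round(1))
print(delta((590,-37,330),90), delta((425,-309,250),70))
E
```

```text
[[371.64829954   0.         320.29966384]
 [  0.         371.64829954 235.24066103]
 [  0.           0.           1.        ]] [[-0.001, -0.958, -0.287, 81.518], [1.0, -0.001, 0.001, 0.403], [-0.002, -0.287, 0.958, -171.254], [0.0, 0.0, 0.0, 1.0]]
[591.1 -34.8  80. ]
[576.4 143.7  80. ]
[431.4 131.5  80. ]
[446.7 -46.1  80. ]
(array([-565.9, -479.1, -115.3]), array([-0.   ,  0.   ,  1.215])) (array([-506. , -791.6,  -35.3]), array([-0.    ,  0.    ,  1.5641]))
```

```bash
python3 - <<'E'
from h import *
print(delta((672,-42,330),175),delta((672,-42,100),175))
E
```

```text
(array([-644.5, -455.3, -115.3]), array([-0.    ,  0.    , -0.2685])) (array([-644.5, -455.3,  114.7]), array([-0.    ,  0.    , -0.2685]))
```

Emit:
apply_moves(increments=[[[0, 0, -50, 0, 0, 0], [-20, -14, -100, 0, 0, 0], [-645, -455, -115, 0, 0, -0.2685], [-645, -455, -115, 0, 0, -0.2685], [-645, -455, -115, 0, 0, -0.2685], [-645, -455, -115, 0, 0, -0.2685], [-645, -455, -115, 0, 0, -0.2685], [-645, -455, -115, 0, 0, -0.2685], [-645, -455, -115, 0, 0, -0.2685], [-645, -455, -115, 0, 0, -0.2685], [-645, -455, -115, 0, 0, -0.2685], [-645, -455, -115, 0, 0, -0.2685], [-645, -455, -115, 0, 0, -0.2685], [-645, -455, -115, 0, 0, -0.2685], [-645, -455, -115, 0, 0, -0.2685], [-645, -455, -115, 0, 0, -0.2685], [-645, -455, -115, 0, 0, -0.2685], [-645, -455, -115, 0, 0, -0.2685], [-645, -455, -50, 0, 0, -0.2685], [-645, -455, 0, 0, 0, -0.2685]]])

```text
t: 3.2
eef_pos: [674.1, -42.6, 231.0]
orientation: [180.0, 0.3, 174.9]
ft_force: [1.4, 0.1, -1.1]
gripper_width: 95.0
grasp_force: 0.0
```

Emit:
apply_moves(increments=[[[0, 0, 50, 0, 0, 0], [0, 0, 100, 0, 0, 0], [0, 0, 110, 0, 0, 0], [0, 0, 110, 0, 0, 0], [0, 0, 110, 0, 0, 0]]])

```text
t: 3.7
eef_pos: [674.4, -41.9, 123.0]
orientation: [-180.0, 0.3, 175.0]
ft_force: [-0.4, -0.3, 1.2]
gripper_width: 95.1
grasp_force: 0.0
```

```bash
python3 - <<'E'
from h import *
o=get_obs();w=eyes.grab_frame("wrist");np.savez("w1.npz",c=w["color"]);print(o["t"],o["eef_pos"],o["orientation"],o["ft_force"],o["moment"])
p=wproj(w,o,(591,-35,80));print(p)
for l in("socket","screw"): print([(np.round(x["at"],1).tolist(),round(x["p"],2)) for x in nets.find_in("wrist",l)[:4]])
x,y=map(int,p);b=[max(0,x-50),max(0,y-38),x+50,y+38];print(b)
save("sock.png",w["color"],b,7)
E
```

```text
3.7 [674.43536508 -41.89041064 123.0149929 ] [-179.98987849    0.26149591  175.01731237] [-0.43866042 -0.34305878  1.24498564] [ 0.03866063 -0.05415985 -0.03111664]
[318.36738983 122.35001943]
[([345.8, 75.5], 0.94)]
[([318.5, 128.0], 0.69), ([347.7, 74.0], 0.56), ([318.4, 127.0], 0.18)]
[268, 84, 368, 160]
```

View pics/sock.png

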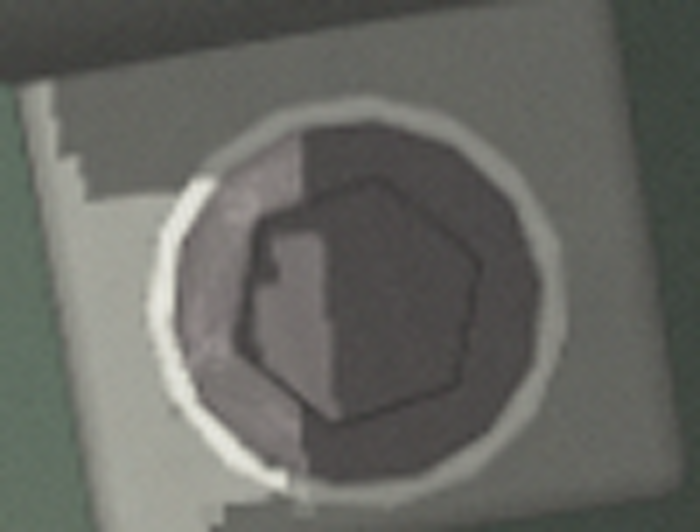

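The close crop shows the socket as a clear hexagon. Its corners in the crop are at (375,178), (480,265), (460,382), (340,422), (235,350) and (262,215).

```bash
python3 - <<'E'
from h import *
o=get_obs();o2=dict(o);w=eyes.grab_frame("wrist")
C=np.array([(375,178),(480,265),(460,382),(340,422),(235,350),(262,215)])/7+[268,84]-.43
P=np.array([watz(w,o,c,80)[:2] for c in C]);c=P.mean(0);d=P-c
a=np.degrees(np.arctan2(d[:,1],d[:,0]));print(P.round(1).tolist(),c.round(1),np.hypot(*d.T).round(1),(a%60).round(1))
h=watz(w,o,np.array([359,304])/7+[268,84]-.43,80);print("head",h)
z=np.exp(1j*np.radians(a*6)).mean();cor=np.degrees(np.angle(z))/6;print("corner dir mod60",cor,"flat normals mod60",cor+30)
print(get_obs()["t"],delta((425,-309,300),70),o["joint_positions"])
# where does cam look: want view of key
E
```

```text
[[583.9, -33.0], [591.8, -25.1], [601.3, -27.5], [603.7, -37.6], [597.0, -45.6], [586.1, -42.4]] [594.  -35.2] [10.3 10.3 10.6 10.  10.8 10.6] [47.6 42.2 46.4 46.2 46.3 42.4]
head [594.15492373 -35.17304356  80.        ]
corner dir mod60 -14.815038631039485 flat normals mod60 15.184961368960515
3.9 (array([ 224.3, -287.7, -177.9]), array([0.0049, 0.0041, 1.8327])) [-8.11781575e+00  1.39545659e+01  9.57102640e+01  1.46657912e-03
  6.99757570e+01 -9.31236474e+01]
```

```bash
python3 - <<'E'
from h import *
o=get_obs();print(o["t"],o["eef_pos"],o["orientation"])
w=eyes.grab_frame("wrist");c0=np.load("w1.npz")["c"];print(np.abs(w["color"].astype(int)-c0).mean())
o=dict(o);o["eef_pos"]=[674.435,-41.890,123.015];o["orientation"]=[-179.99,.261,175.017]
C=np.array([(375,178),(480,265),(460,382),(340,422),(235,350),(262,215)])/7+[268,84]-.43
P=np.array([watz(w,o,c,80)[:2] for c in C]);c=P.mean(0);print(c,np.hypot(*(P-c).T).mean())
print(delta((425,-309,300),70))
E
```

```text
3.9 [674.49173879 -42.09975533 123.30422837] [-179.9850372     0.31636935  175.00347049]
2.649169921875
[593.49930122 -34.96929381] 10.41877089729204
(array([ 224.1, -287.7, -178.4]), array([0.0038, 0.0032, 1.8326]))
```

Emit:
apply_moves(increments=[[[0, 0, -50, 0, 0, 0], [0, 0, -100, 0, 0, 0.15], [0, 0, -150, 0, 0, 0.3], [50, -60, -178, 0, 0, 0.45], [224, -288, -178, 0.004, 0.003, 1.83], [224, -288, -178, 0.004, 0.003, 1.83], [224, -288, -178, 0.004, 0.003, 1.83], [224, -288, -178, 0.004, 0.003, 1.83], [224, -288, -178, 0.004, 0.003, 1.83], [224, -288, -178, 0.004, 0.003, 1.83], [224, -288, -178, 0.004, 0.003, 1.83], [224, -288, -178, 0.004, 0.003, 1.83], [224, -288, -178, 0.004, 0.003, 1.83], [224, -288, -178, 0.004, 0.003, 1.83], [224, -288, -178, 0.004, 0.003, 1.83], [224, -288, -178, 0.004, 0.003, 1.83], [224, -288, -178, 0.004, 0.003, 1.83]]])

```text
t: 5.65
eef_pos: [424.4, -309.3, 298.1]
orientation: [-179.8, 0.1, 70.2]
ft_force: [0.4, -0.1, -0.3]
gripper_width: 94.9
grasp_force: 0.0
```

```bash
python3 - <<'E'
from h import *
o=get_obs();w=eyes.grab_frame("wrist");print(o["t"],o["eef_pos"],o["orientation"],o["moment"])
im=w["color"];p=wproj(w,o,(425,-309,171));print(p)
for l in("key_handle","hexkey"):
  for x in nets.outline_of("wrist",l)[:2]:
    m=x["pixels"];v,u=np.nonzero(m);q=np.array([watz(w,o,(a,b),171)[:2] for a,b in zip(u[::5],v[::5])])
    rc=cv2.minAreaRect(q.astype(np.float32));print(l,x["p"],np.round(x["at"]),m.sum(),rc)
save("key2.png",im,[160,80,480,320],2.4)
E
```

```text
5.65 [ 424.37751708 -309.25215409  298.10724402] [-1.79797211e+02  8.21499621e-02  7.01864868e+01] [-0.03021147  0.08252587 -0.02217788]
[321.61467185 226.17388833]
key_handle 0.83 [320. 217.] 2693 ((424.0888366699219, -305.17779541015625), (100.20735168457031, 21.492816925048828), 70.25233459472656)
key_handle 0.82 [188. 251.] 2774 ((315.70892333984375, -297.20855712890625), (80.38825225830078, 61.33941650390625), 82.34147644042969)
hexkey 0.85 [320. 214.] 2614 ((424.3246154785156, -305.7015380859375), (99.3997573852539, 20.640405654907227), 70.15408325195312)
hexkey 0.77 [186. 250.] 2860 ((316.3511047363281, -296.5970458984375), (80.04901885986328, 63.315731048583984), 83.52802276611328)
```

View pics/key2.png

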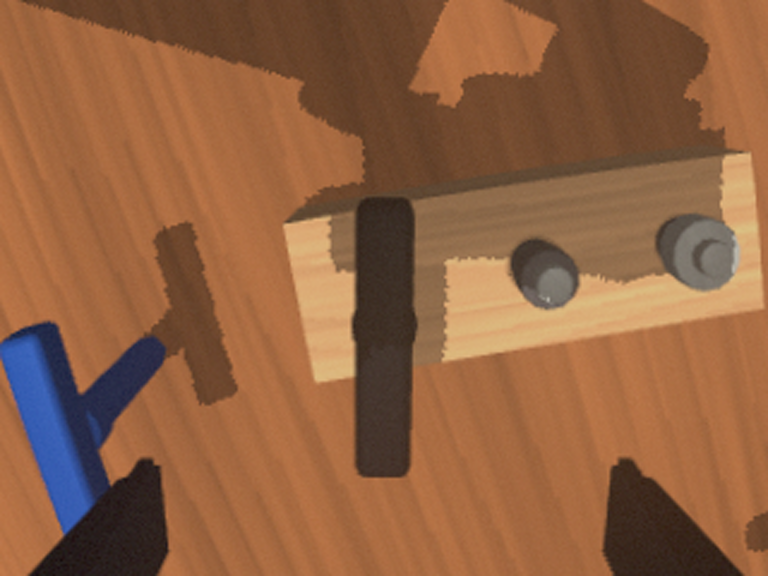

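The wrist crop shows the black handle as a 100 x 21 mm rectangle at (424,-305.5), yaw 70.2, and the blue one off to the left. I descend and grip above the collar, with the TCP at z = 147.

Emit:
apply_moves(increments=[[[3, -1.5, 50, 0, 0, 0], [3, -1.5, 100, 0, 0, 0], [3, -1.5, 130, 0, 0, 0], [3, -1.5, 143, 0, 0, 0], [3, -1.5, 150, 0, 0, 0], [3, -1.5, 151, 0, 0, 0], [3, -1.5, 151, 0, 0, 0], [3, -1.5, 151, 0, 0, 0]]])

```text
t: 6.6
eef_pos: [424.3, -306.8, 148.8]
orientation: [-180.0, 0.1, 70.2]
ft_force: [0.1, -0.8, 0.7]
gripper_width: 95.6
grasp_force: 0.0
```

Emit:
apply_moves(increments=[[[0, 0, 0, 0, 0, 0], [0, 0, 0, 0, 0, 0], [0, 0, 0, 0, 0, 0], [0, 0, 0, 0, 0, 0], [0, 0, 0, 0, 0, 0], [0, 0, 0, 0, 0, 0], [0, 0, 0, 0, 0, 0], [0, 0, 0, 0, 0, 0], [0, 0, 0, 0, 0, 0], [0, 0, 0, 0, 0, 0]]], fingers=1, newtons=40)

```text
t: 7.6
eef_pos: [423.3, -305.9, 146.7]
orientation: [-179.8, 0.1, 70.1]
ft_force: [0.4, -0.5, 0.6]
gripper_width: 20.7
grasp_force: 0.0
```

Emit:
apply_moves(increments=[[[0, 0, 0, 0, 0, 0], [0, 0, 0, 0, 0, 0], [0, 0, 0, 0, 0, 0], [0, 0, -5, 0, 0, 0], [0, 0, -15, 0, 0, 0], [0, 0, -30, 0, 0, 0], [0, 0, -45, 0, 0, 0], [0, 0, -60, 0, 0, 0], [0, 0, -80, 0, 0, 0], [0, 0, -110, 0, 0, 0], [0, 0, -150, 0, 0, 0], [0, 0, -172, 0, 0, 0], [0, 0, -172, 0, 0, 0]]])

```text
t: 8.9
eef_pos: [425.5, -307.3, 325.1]
orientation: [179.7, 0.3, 70.1]
ft_force: [-0.2, -0.9, -2.7]
gripper_width: 19.8
grasp_force: 39.9
```

```bash
python3 - <<'E'
from h import *
o=get_obs();print({k:np.round(v,2).tolist() for k,v in o.items()})
print(delta((593.5,-35,319),75),delta((593.5,-35,222),75))
E
```

```text
{'t': 8.9, 'joint_positions': [-41.61, -11.79, 102.39, -0.15, 89.01, -21.76], 'joint_velocities': [0.05, 1.8, 4.99, -0.01, -1.95, -0.06], 'joint_efforts': [-0.01, -28.66, -38.51, 0.05, 0.32, -0.0], 'eef_pos': [425.5, -307.25, 325.06], 'orientation': [179.7, 0.28, 70.15], 'ft_force': [-0.19, -0.92, -2.7], 'moment': [-0.1, 0.04, 0.04], 'grasp_force': 39.93, 'gripper_width': 19.76}
(array([313.1,  65.5,   4.8]), array([ 0.005 ,  0.0052, -0.0846])) (array([313.6,  65. , 101.8]), array([ 0.005 ,  0.0052, -0.0846]))
```

Emit:
apply_moves(increments=[[[45, 9, 2, 0, 0, 0], [313, 65.5, 5, 0.005, 0.005, -0.085], [313, 65.5, 5, 0.005, 0.005, -0.085], [313, 65.5, 5, 0.005, 0.005, -0.085], [313, 65.5, 5, 0.005, 0.005, -0.085], [313, 65.5, 5, 0.005, 0.005, -0.085], [313, 65.5, 5, 0.005, 0.005, -0.085], [313, 65.5, 5, 0.005, 0.005, -0.085], [313, 65.5, 5, 0.005, 0.005, -0.085], [313, 65.5, 50, 0.005, 0.005, -0.085], [313, 65.5, 80, 0.005, 0.005, -0.085], [313, 65.5, 95, 0.005, 0.005, -0.085], [313, 65.5, 100, 0.005, 0.005, -0.085], [313, 65.5, 100, 0.005, 0.005, -0.085], [313, 65.5, 100, 0.005, 0.005, -0.085], [313, 65.5, 100, 0.005, 0.005, -0.085]]])

```text
t: 10.5
eef_pos: [592.6, -34.1, 220.4]
orientation: [-179.7, -0.3, 75.0]
ft_force: [0.5, -0.5, -3.6]
gripper_width: 19.7
grasp_force: 40.0
```

```bash
python3 - <<'E'
from h import *
o=get_obs();w=eyes.grab_frame("wrist");s=eyes.grab_frame("side");t=eyes.grab_frame("top")
print({k:np.round(o[k],2).tolist() for k in("t","eef_pos","orientation","ft_force","moment")})
p=toolT(o)[:3,:3]@[0,0,131.7]+o["eef_pos"];print("tip",p.round(1))
q=wproj(w,o,p);q2=wproj(w,o,(593.5,-35,80));u=proj(s,p);u2=proj(s,(593.5,-35,80));print(q,q2,u,u2)
def crop(im,c,h,k): 
    x,y=map(int,c);x=max(h,min(640-h,x));y=max(h,min(480-h,y));print(x-h,y-h);return cv2.resize(im[y-h:y+h,x-h:x+h],None,fx=k,fy=k,interpolation=2)
a=crop(w["color"],q,65,3);b=crop(s["color"],u,39,5)
cv2.imwrite("pics/ins.png",np.hstack([a,b])[:,:,::-1])
E
```

```text
{'t': 10.5, 'eef_pos': [592.58, -34.1, 220.41], 'orientation': [-179.7, -0.27, 75.01], 'ft_force': [0.5, -0.52, -3.59], 'moment': [-0.08, 0.08, 0.06]}
tip [592.1 -33.3  88.7]
[320.38761689 225.47821087] [322.53988796 224.3139633 ] [375.13424244 274.04191059] [375.76937648 276.55218368]
255 160
336 235
```

View pics/ins.png

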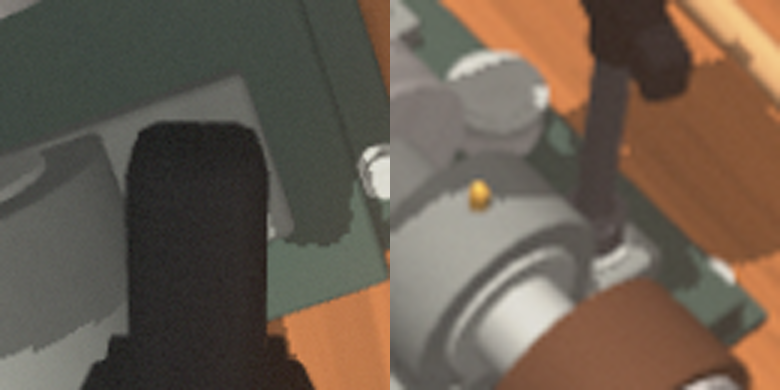

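Side crop: the key hangs just above the head, over the socket. The handle hides the socket from the wrist camera, so I correct about 1 mm and feel down.

Emit:
apply_moves(increments=[[[-0.8, 1, 0, 0.005, -0.004, 0], [-0.8, 1, 2, 0.005, -0.004, 0], [-0.8, 1, 4, 0.005, -0.004, 0], [-0.8, 1, 5.5, 0.005, -0.004, 0], [-0.8, 1, 7, 0.005, -0.004, 0], [-0.8, 1, 8, 0.005, -0.004, 0], [-0.8, 1, 9, 0.005, -0.004, 0], [-0.8, 1, 10, 0.005, -0.004, 0], [-0.8, 1, 10, 0.005, -0.004, 0]]])

```text
t: 11.55
eef_pos: [593.2, -34.8, 213.8]
orientation: [-179.4, -0.0, 75.0]
ft_force: [-5.8, 1.5, 16.1]
gripper_width: 19.7
grasp_force: 40.1
```

```bash
python3 - <<'E'
from h import *
o=get_obs();print({k:np.round(o[k],2).tolist() for k in("t","eef_pos","orientation","ft_force","moment")});print(delta((593.5,-35,202),75))
E
```

```text
{'t': 11.55, 'eef_pos': [593.19, -34.82, 213.84], 'orientation': [-179.41, -0.04, 75.02], 'ft_force': [-5.85, 1.51, 16.13], 'moment': [0.08, 1.91, 0.01]}
(array([-0.1,  0.5, 11.8]), array([-0.0103, -0.0008,  0.0004]))
```

Emit:
apply_moves(increments=[[[0, 0, -2.4, 0.005, 0, 0], [0, 0, -2.4, 0.005, 0, 0], [0, -0.6, -2.4, 0.005, 0, 0], [-0.5, -0.3, -2.4, 0.005, 0, 0], [-0.5, 0.3, -2.4, 0.005, 0, 0], [0, 0.6, -2.4, 0.005, 0, 0], [0.5, 0.3, -2.4, 0.005, 0, 0], [0.5, -0.3, -2.4, 0.005, 0, 0], [0.3, -1, -2.4, 0.005, 0, 0], [0, -1.2, -2.4, 0.005, 0, 0], [-0.6, -1, -2.4, 0.005, 0, 0], [-1, -0.6, -2.4, 0.005, 0, 0], [-1.2, 0, -2.4, 0.005, 0, 0], [-1, 0.6, -2.4, 0.005, 0, 0], [-0.6, 1, -2.4, 0.005, 0, 0], [0, 1.2, -2.4, 0.005, 0, 0], [0.6, 1, -2.4, 0.005, 0, 0], [1, 0.6, -2.4, 0.005, 0, 0], [1.2, 0, -2.4, 0.005, 0, 0], [1, -0.6, -2.4, 0.005, 0, 0]]])

```text
t: 13.55
eef_pos: [593.0, -34.4, 214.1]
orientation: [-179.2, 0.0, 75.0]
ft_force: [-1.9, -1.3, 9.0]
gripper_width: 19.9
grasp_force: 40.0
```

```bash
python3 - <<'E'
from h import *
o=get_obs();print({k:np.round(o[k],2).tolist() for k in("t","eef_pos","orientation","ft_force","moment")});print(delta((593.5,-35,202),75))
E
```

```text
{'t': 13.55, 'eef_pos': [593.05, -34.37, 214.1], 'orientation': [-179.17, 0.03, 75.03], 'ft_force': [-1.88, -1.29, 8.99], 'moment': [-0.44, 0.69, -0.04]}
(array([-0.5,  0.8, 12.1]), array([-0.0145,  0.0006,  0.0004]))
```

The key rests on the rim. My tilt correction had the wrong sign and moved the tip about 2 mm. I lift, straighten and recentre.

Emit:
apply_moves(increments=[[[-0.5, 0.8, -4, -0.0145, 0, 0], [-0.5, 0.8, -4, -0.0145, 0, 0], [-0.5, 0.8, -4, -0.0145, 0, 0], [-0.5, 0.8, -4, -0.0145, 0, 0]]])

```text
t: 13.95
eef_pos: [592.7, -34.3, 214.4]
orientation: [-179.8, -0.0, 75.0]
ft_force: [0.5, -0.5, 0.7]
gripper_width: 20.1
grasp_force: 40.0
```

```bash
cat > st.py <<'E'
from h import *
o=get_obs();print({k:np.round(o[k],2).tolist() for k in("t","eef_pos","orientation","ft_force","moment")});T=toolT(o)
print("tip",(T[:3,:3]@[0,0,131.7]+T[:3,3]).round(2),delta((593.5,-35,202),o["orientation"][2],o))
E
python3 st.py
```

```text
{'t': 13.95, 'eef_pos': [592.72, -34.29, 214.38], 'orientation': [-179.75, -0.03, 75.02], 'ft_force': [0.46, -0.46, 0.75], 'moment': [-0.15, 0.04, 0.01]}
tip [592.2  -34.08  82.68] (array([-0.5,  1. , 12.4]), array([-0.0043, -0.0005,  0.    ]))
```

Emit:
apply_moves(increments=[[[-0.5, 1, -1, -0.0045, 0, 0], [-0.5, 1, -1, -0.0045, 0, 0], [-0.5, 1, 0, -0.0045, 0, 0], [-0.5, 1, 1, -0.0045, 0, 0], [-0.5, 1, 2, -0.0045, 0, 0], [-0.5, 1, 2, -0.0045, 0, 0]]])

```text
t: 14.55
eef_pos: [593.5, -35.1, 214.1]
orientation: [180.0, -0.0, 75.0]
ft_force: [-2.8, -0.3, 6.4]
gripper_width: 19.7
grasp_force: 40.0
```

```bash
python3 st.py
```

```text
{'t': 14.55, 'eef_pos': [593.54, -35.09, 214.13], 'orientation': [179.97, -0.02, 75.02], 'ft_force': [-2.8, -0.28, 6.41], 'moment': [-0.01, 1.01, -0.03]}
tip [593.62 -35.06  82.43] (array([ 0.1, -0.1, 12.1]), array([ 0.0005, -0.0004, -0.    ]))
```

Emit:
apply_moves(increments=[[[0.8, 0, -0.5, 0, 0, 0], [0.6, 0.6, -0.5, 0, 0, 0], [0, 0.8, -0.5, 0, 0, 0], [-0.6, 0.6, -0.5, 0, 0, 0], [-0.8, 0, -0.5, 0, 0, 0], [-0.6, -0.6, -0.5, 0, 0, 0], [0, -0.8, -0.5, 0, 0, 0], [0.6, -0.6, -0.5, 0, 0, 0], [1.1, 0, -0.5, 0, 0, 0], [1.5, 0.4, -0.5, 0, 0, 0], [1.2, 1, -0.5, 0, 0, 0], [0.6, 1.5, -0.5, 0, 0, 0], [0, 1.6, -0.5, 0, 0, 0], [-0.6, 1.5, -0.5, 0, 0, 0], [-1.2, 1, -0.5, 0, 0, 0], [-1.5, 0.4, -0.5, 0, 0, 0], [-1.5, -0.4, -0.5, 0, 0, 0], [-1.2, -1, -0.5, 0, 0, 0], [-0.6, -1.5, -0.5, 0, 0, 0], [0, -1.6, -0.5, 0, 0, 0]]])

```text
t: 16.55
eef_pos: [592.8, -34.8, 214.1]
orientation: [179.8, -0.0, 75.0]
ft_force: [-1.5, -1.3, 5.5]
gripper_width: 19.6
grasp_force: 40.0
```

```bash
python3 st.py
```

```text
{'t': 16.55, 'eef_pos': [592.78, -34.81, 214.13], 'orientation': [179.83, -0.03, 75.02], 'ft_force': [-1.51, -1.27, 5.47], 'moment': [-0.25, 0.36, 0.09]}
tip [593.17 -34.85  82.43] (array([-0. ,  0.7, 12.1]), array([ 0.0029, -0.0005, -0.    ]))
```

```bash
python3 - <<'E'
from h import *
o=get_obs();s=eyes.grab_frame("side");t=eyes.grab_frame("top")
ims=[]
for f in(s,t):
    im=np.mean([f["color"]]+[eyes.grab_frame("side" if f is s else "top")["color"] for _ in range(2)],axis=0).astype(np.uint8)
    x,y=proj(f,(593.5,-35,85)).astype(int);print(x-19,y-24)
    im=cv2.resize(im[y-24:y+24,x-19:x+19],None,fx=10,fy=10,interpolation=2);im=cv2.convertScaleAbs(im,alpha=1.6,beta=10)
    ims.append(im)
    P=[proj(f,p) for p in((593.5,-35,80),(593.5,-35,150),(603.5,-35,80),(593.5,-25,80))];print(np.round(P,2).tolist())
cv2.imwrite("pics/rel.png",np.hstack(ims)[:,:,::-1]);np.savez("rel.npz",*ims)
E
```

```text
356 251
[[375.77, 276.55], [378.4, 257.41], [379.26, 274.67], [373.17, 273.61]]
340 185
[[359.3, 209.78], [361.54, 202.43], [358.93, 206.07], [355.46, 210.08]]
```

View pics/rel.png

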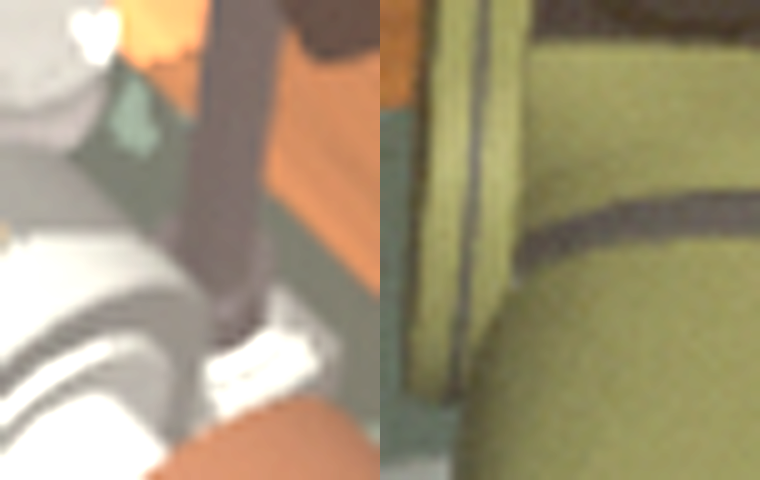

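Side crop: the bar ends on the head with a clear offset of under 2 mm, but I can't read the offset any finer. The arm hides the top view. I search by pecking: slide lightly, then press.

Emit:
apply_moves(increments=[[[0, 0, -2.2, 0, 0, 0], [0, 0, 1, 0, 0, 0], [0, 0, 1, 0, 0, 0], [0.9, 0, -2.2, 0, 0, 0], [0.9, 0, 1, 0, 0, 0], [0.9, 0, 1, 0, 0, 0], [0.4, 0.8, -2.2, 0, 0, 0], [0.4, 0.8, 1, 0, 0, 0], [0.4, 0.8, 1, 0, 0, 0], [-0.4, 0.8, -2.2, 0, 0, 0], [-0.4, 0.8, 1, 0, 0, 0], [-0.4, 0.8, 1, 0, 0, 0], [-0.9, 0, -2.2, 0, 0, 0], [-0.9, 0, 1, 0, 0, 0], [-0.9, 0, 1, 0, 0, 0]]])

```text
t: 18.35
eef_pos: [592.1, -35.7, 214.1]
orientation: [179.9, -0.0, 75.0]
ft_force: [-2.8, 0.6, 10.5]
gripper_width: 19.6
grasp_force: 40.0
```

```bash
python3 st.py
```

```text
{'t': 18.35, 'eef_pos': [592.15, -35.71, 214.08], 'orientation': [179.91, -0.02, 75.02], 'ft_force': [-2.79, 0.64, 10.49], 'moment': [-0.08, 1.1, 0.03]}
tip [592.37 -35.73  82.38] (array([ 1. ,  1.1, 12.1]), array([ 0.0016, -0.0003, -0.    ]))
```

Emit:
apply_moves(increments=[[[0, 1.1, -3.5, 0, 0, 0], [-1, 1.1, -3, 0, 0, 0], [-0.5, 1.1, -3, 0, 0, 0], [0, 1.1, -3, 0, 0, 0], [0.5, 1.1, -3, 0, 0, 0], [1, 1.1, -3, 0, 0, 0], [1.5, 1.1, -3, 0, 0, 0], [2, 1.1, -3, 0, 0, 0], [2.5, 1.1, -3, 0, 0, 0], [3, 1.1, -3, 0, 0, 0], [3, 1.7, -3, 0, 0, 0], [2.5, 1.7, -3, 0, 0, 0], [2, 1.7, -3, 0, 0, 0], [1.5, 1.7, -3, 0, 0, 0], [1, 1.7, -3, 0, 0, 0], [0.5, 1.7, -3, 0, 0, 0], [0, 1.7, -3, 0, 0, 0], [-0.5, 1.7, -3, 0, 0, 0], [-1, 1.7, -3, 0, 0, 0]]])

```text
t: 20.25
eef_pos: [593.0, -37.0, 214.9]
orientation: [180.0, -0.0, 75.0]
ft_force: [-0.1, 0.1, -4.3]
gripper_width: 19.2
grasp_force: 40.0
```

```bash
python3 st.py
```

```text
{'t': 20.25, 'eef_pos': [593.0, -37.05, 214.95], 'orientation': [180.0, -0.02, 75.01], 'ft_force': [-0.13, 0.05, -4.26], 'moment': [-0.05, 0.07, -0.03]}
tip [593.02 -37.    83.25] (array([ 2.1, -0. , 12.9]), array([ 0.    , -0.0004, -0.    ]))
```

Emit:
apply_moves(increments=[[[0.3, 0, 1.8, 0, 0, 0], [0.6, 0, 1.8, 0, 0, 0], [1, 0, 1.8, 0, 0, 0], [1.4, 0, 1.8, 0, 0, 0], [1.8, 0, 1.8, 0, 0, 0], [2.2, 0, 1.8, 0, 0, 0], [2.6, 0, 1.8, 0, 0, 0], [3, 0, 1.8, 0, 0, 0], [3.4, 0, 1.8, 0, 0, 0], [3.8, 0.3, 1.8, 0, 0, 0], [3.6, 0.7, 1.8, 0, 0, 0], [3.2, 0.7, 1.8, 0, 0, 0], [2.8, 0.7, 1.8, 0, 0, 0], [2.4, 0.7, 1.8, 0, 0, 0], [2, 0.7, 1.8, 0, 0, 0], [1.6, 0.7, 1.8, 0, 0, 0], [1.2, 0.7, 1.8, 0, 0, 0], [0.8, 0.7, 1.8, 0, 0, 0], [0.4, 0.7, 1.8, 0, 0, 0]]])

```text
t: 22.15
eef_pos: [594.1, -35.9, 214.2]
orientation: [180.0, -0.2, 75.0]
ft_force: [-2.1, 1.3, 5.4]
gripper_width: 19.7
grasp_force: 40.0
```

```bash
python3 st.py
```

```text
{'t': 22.15, 'eef_pos': [594.12, -35.85, 214.22], 'orientation': [179.97, -0.16, 75.02], 'ft_force': [-2.06, 1.28, 5.42], 'moment': [0.31, 0.77, -0.05]}
tip [594.28 -35.52  82.52] (array([ 0.6, -0.8, 12.2]), array([ 0.0006, -0.0027, -0.    ]))
```

Emit:
apply_moves(increments=[[[1, -0.4, -1.8, 0, 0, 0], [1.7, -0.7, -1.8, 0, 0, 0], [1.7, -0.7, 0.3, 0, 0, 0], [1.7, -0.7, 0.3, 0, 0, 0], [2.5, -0.7, -1, 0, 0, 0], [2.5, -0.7, 0.3, 0, 0, 0], [2.5, -0.7, 0.3, 0, 0, 0], [2.1, 0, -1, 0, 0, 0], [2.1, 0, 0.3, 0, 0, 0], [2.1, 0, 0.3, 0, 0, 0], [1.3, 0, -1, 0, 0, 0], [1.3, 0, 0.3, 0, 0, 0], [1.3, 0, 0.3, 0, 0, 0], [0.9, -0.7, -1, 0, 0, 0], [0.9, -0.7, 0.3, 0, 0, 0], [0.9, -0.7, 0.3, 0, 0, 0], [1.3, -1.4, -1, 0, 0, 0], [1.3, -1.4, 0.3, 0, 0, 0], [1.3, -1.4, 0.3, 0, 0, 0]]])

```text
t: 24.05
eef_pos: [593.6, -35.1, 214.1]
orientation: [179.9, -0.1, 75.0]
ft_force: [-0.6, 0.8, 7.5]
gripper_width: 19.9
grasp_force: 40.0
```

```bash
python3 st.py
```

```text
{'t': 24.05, 'eef_pos': [593.62, -35.05, 214.11], 'orientation': [179.86, -0.06, 75.02], 'ft_force': [-0.65, 0.77, 7.49], 'moment': [0.0, 0.36, 0.06]}
tip [593.97 -35.    82.41] (array([ 0. , -0.2, 12.1]), array([ 0.0025, -0.0011, -0.    ]))
```

```bash
python3 - <<'E'
from h import *
F=[eyes.grab_frame("side") for _ in range(6)];cur=np.mean([f["color"] for f in F],axis=0);f=F[0]
a=cv2.imread("pics/side.png")[:,:,::-1].astype(float)
d=np.abs(cur-a).sum(2)
# bar edges from gray of current
for y in range(252,272,2): print(y,(d[y,366:392]).round().astype(int).tolist())
b=(356,248,394,296)
k=[cv2.convertScaleAbs(cv2.resize(i[b[1]:b[3],b[0]:b[2]].astype(np.uint8),None,fx=10,fy=10,interpolation=2),alpha=2.0) for i in(a,cur)]
for i in k:
    for g in range(0,380,50): cv2.line(i,(g,0),(g,6),(255,255,0),1)
    for g in range(0,480,50): cv2.line(i,(0,g),(6,g),(255,255,0),1)
cv2.imwrite("pics/rel2.png",np.hstack(k)[:,:,::-1])
print(proj(f,(593.5,-35,82.4)),proj(f,(593.5,-35,150)),get_obs()["t"])
E
```

```text
252 [35, 12, 30, 27, 29, 33, 29, 32, 32, 30, 14, 145, 180, 181, 185, 183, 178, 181, 191, 213, 227, 218, 226, 232, 234, 233]
254 [53, 47, 28, 35, 30, 28, 37, 29, 32, 32, 20, 167, 175, 179, 178, 178, 180, 181, 156, 153, 214, 226, 219, 222, 227, 231]
256 [45, 8, 14, 24, 32, 17, 23, 53, 118, 116, 143, 180, 176, 170, 171, 178, 171, 178, 149, 106, 129, 180, 225, 221, 198, 195]
258 [16, 6, 12, 41, 83, 106, 111, 116, 125, 134, 168, 191, 181, 187, 171, 164, 169, 166, 138, 108, 105, 105, 110, 110, 106, 110]
260 [16, 9, 16, 18, 8, 36, 87, 109, 116, 141, 200, 211, 198, 186, 179, 181, 172, 152, 123, 105, 105, 102, 108, 110, 106, 108]
262 [11, 18, 19, 16, 4, 39, 64, 56, 47, 110, 196, 206, 216, 210, 196, 188, 181, 160, 111, 103, 106, 102, 106, 109, 109, 104]
264 [66, 49, 4, 16, 22, 8, 42, 72, 66, 69, 122, 177, 200, 209, 210, 200, 189, 147, 106, 104, 106, 100, 105, 105, 106, 104]
266 [69, 67, 70, 49, 28, 68, 64, 68, 71, 86, 87, 84, 116, 164, 186, 203, 200, 153, 120, 110, 111, 111, 98, 94, 100, 99]
268 [70, 68, 65, 70, 72, 69, 71, 71, 75, 82, 89, 87, 87, 72, 100, 144, 160, 137, 121, 112, 111, 111, 108, 107, 102, 94]
270 [56, 64, 69, 73, 64, 67, 65, 70, 76, 84, 86, 87, 86, 79, 79, 70, 82, 91, 102, 114, 120, 116, 109, 109, 108, 112]
[375.85541366 275.92677462] [378.40255864 257.41143643] 24.35
```

View pics/rel2.png

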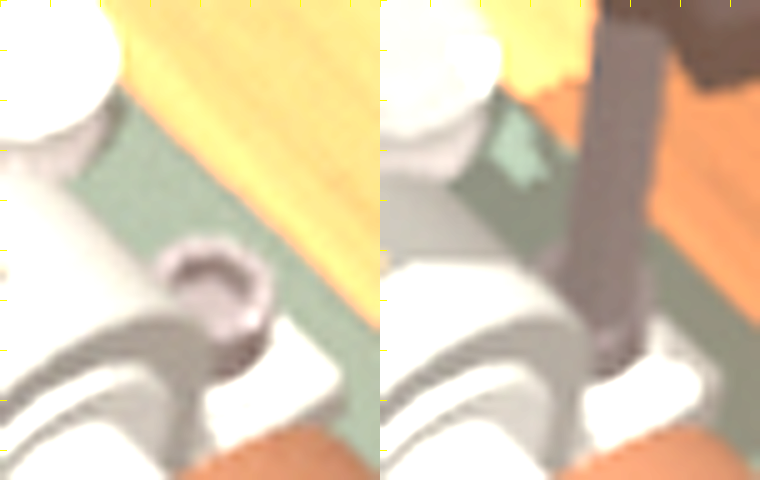

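That picture is decisive. The empty socket (left) is centred at about (213,284) in the crop, while the bar's tip (right) sits near (224,296) and leans about 2°. So the key is pitched in the grip along the handle and the tip is about 4 mm off toward -y. I lift and tilt the tool to stand the key upright.

Emit:
apply_moves(increments=[[[0, 0, -2.5, 0, 0, 0], [0, 0, -4.5, 0, 0.015, 0], [0, 0, -4.5, 0, 0.033, 0], [0, 0, -4.5, 0, 0.033, 0], [0, 0, -4.5, 0, 0.033, 0]]])

```text
t: 24.85
eef_pos: [592.3, -35.4, 216.2]
orientation: [-179.9, -1.9, 75.0]
ft_force: [1.1, 1.3, -3.3]
gripper_width: 19.9
grasp_force: 40.0
```

```bash
cat > bar.py <<'E'
from h import *
F=[eyes.grab_frame("side") for _ in range(4)];cur=np.mean([f["color"] for f in F],axis=0)
b=(356,248,394,296)
i=cv2.resize(cur[b[1]:b[3],b[0]:b[2]].astype(np.uint8),None,fx=10,fy=10,interpolation=2)
g=cv2.GaussianBlur(i,(0,0),4).astype(float)
dx=np.abs(g[:,4:]-g[:,:-4]).sum(2)
for y in range(40,340,20):
    c0=int(222-(y-284)*.12);L=c0-60+np.argmax(dx[y,c0-60:c0-15]);Rr=c0+15+np.argmax(dx[y,c0+15:c0+60]);print((y,L+2,Rr+2,(L+Rr)/2+2),end=" ")
cv2.imwrite("pics/rel3.png",cv2.convertScaleAbs(i,alpha=2)[:,:,::-1])
E
python3 st.py; python3 bar.py
```

```text
{'t': 24.85, 'eef_pos': [592.26, -35.38, 216.21], 'orientation': [-179.91, -1.9, 74.98], 'ft_force': [1.07, 1.34, -3.25], 'moment': [-0.12, 0.07, 0.01]}
tip [593.19 -31.1   84.58] (array([ 0.2,  1.1, 14.2]), array([-0.0017, -0.0332,  0.    ]))
(40, np.int64(205), np.int64(291), np.float64(248.0)) (60, np.int64(198), np.int64(300), np.float64(249.0)) (80, np.int64(197), np.int64(303), np.float64(250.0)) (100, np.int64(194), np.int64(274), np.float64(234.0)) (120, np.int64(189), np.int64(272), np.float64(230.5)) (140, np.int64(188), np.int64(268), np.float64(228.0)) (160, np.int64(178), np.int64(266), np.float64(222.0)) (180, np.int64(176), np.int64(259), np.float64(217.5)) (200, np.int64(177), np.int64(258), np.float64(217.5)) (220, np.int64(176), np.int64(269), np.float64(222.5)) (240, np.int64(176), np.int64(288), np.float64(232.0)) (260, np.int64(175), np.int64(247), np.float64(211.0)) (280, np.int64(165), np.int64(247), np.float64(206.0)) (300, np.int64(176), np.int64(244), np.float64(210.0)) (320, np.int64(197), np.int64(269), np.float64(233.0))
```

View pics/rel3.png

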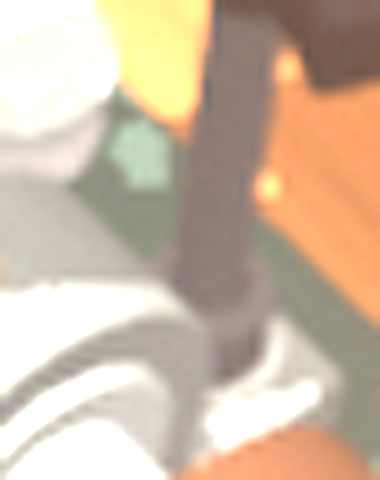

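The key now hangs nearly upright, within about 1 mm of the socket. I peck again around there.

Emit:
apply_moves(increments=[[[-0.5, 0.5, 1, 0, 0, 0], [-0.5, 0.5, 2, 0, 0, 0], [-0.5, 0.5, 3.5, 0, 0, 0], [-0.5, 0.5, 3.5, 0, 0, 0], [-0.5, 0.5, 3.5, 0, 0, 0]]])

```text
t: 25.55
eef_pos: [593.1, -35.6, 213.7]
orientation: [-180.0, -1.9, 75.0]
ft_force: [-0.3, -0.5, -3.3]
gripper_width: 19.8
grasp_force: 40.0
```

```bash
python3 st.py
```

```text
{'t': 25.55, 'eef_pos': [593.1, -35.57, 213.68], 'orientation': [-179.99, -1.91, 75.02], 'ft_force': [-0.28, -0.48, -3.35], 'moment': [-0.12, 0.06, -0.02]}
tip [594.2  -31.31  82.05] (array([ 0.3,  0.2, 11.7]), array([-0.0002, -0.0334,  0.    ]))
```

Emit:
apply_moves(increments=[[[0, 0, 1, 0, 0, 0], [0, 0, 2, 0, 0, 0], [0, 0, 2.5, 0, 0, 0], [0, 0, 2.5, 0, 0, 0]]])

```text
t: 25.95
eef_pos: [593.1, -35.5, 211.1]
orientation: [-180.0, -1.9, 75.0]
ft_force: [-0.3, 0.3, -3.7]
gripper_width: 19.8
grasp_force: 40.0
```

```bash
python3 st.py
```

```text
{'t': 25.95, 'eef_pos': [593.1, -35.53, 211.12], 'orientation': [-179.98, -1.91, 75.02], 'ft_force': [-0.28, 0.33, -3.71], 'moment': [-0.12, 0.06, 0.0]}
tip [594.2  -31.27  79.5 ] (array([0.3, 0.3, 9.1]), array([-0.0003, -0.0334,  0.    ]))
```

It is in: 3 mm below the rim with no force. I feel down to the bottom.

Emit:
apply_moves(increments=[[[0, 0, 1.5, 0, 0, 0], [0, 0, 3, 0, 0, 0], [0, 0, 4.5, 0, 0, 0], [0, 0, 5.5, 0, 0, 0], [0, 0, 6.5, 0, 0, 0], [0, 0, 7.5, 0, 0, 0], [0, 0, 8, 0, 0, 0], [0, 0, 8, 0, 0, 0], [0, 0, 8, 0, 0, 0]]])

```text
t: 26.85
eef_pos: [593.5, -35.3, 204.5]
orientation: [179.9, -1.9, 75.0]
ft_force: [-3.1, 0.9, 4.7]
gripper_width: 19.7
grasp_force: 40.0
```

```bash
python3 st.py
```

```text
{'t': 26.85, 'eef_pos': [593.49, -35.33, 204.54], 'orientation': [179.95, -1.92, 75.02], 'ft_force': [-3.13, 0.91, 4.71], 'moment': [-0.03, 0.97, -0.01]}
tip [594.75 -31.09  72.92] (array([ 0.2, -0.1,  2.6]), array([ 0.0009, -0.0335, -0.    ]))
```

Emit:
apply_moves(increments=[[[0, 0, 1, 0, 0, 0], [0, 0, 1.5, 0, 0, 0], [0, 0, 1.5, 0, 0, 0]]])

```text
t: 27.15
eef_pos: [593.7, -35.3, 204.4]
orientation: [179.9, -1.9, 75.0]
ft_force: [-4.1, 0.8, 9.1]
gripper_width: 19.7
grasp_force: 40.0
```

```bash
python3 st.py
```

```text
{'t': 27.15, 'eef_pos': [593.71, -35.27, 204.44], 'orientation': [179.91, -1.92, 75.03], 'ft_force': [-4.11, 0.83, 9.14], 'moment': [0.11, 1.46, 0.06]}
tip [595.04 -31.05  72.82] (array([ 0.1, -0.3,  2.4]), array([ 0.0015, -0.0336, -0.    ]))
```

The key is home: a hard stop 10 mm below the rim. I ease the press, take a moment baseline, then turn about the vertical.

Emit:
apply_moves(increments=[[[0, 0, -1, 0, 0, 0], [0, 0, -2, 0, 0, 0], [0, 0, -2, 0, 0, 0]]])

```text
t: 27.45
eef_pos: [593.5, -35.3, 204.5]
orientation: [180.0, -1.9, 75.0]
ft_force: [-2.7, 0.3, 5.1]
gripper_width: 19.6
grasp_force: 40.0
```

```bash
cat > mz.py <<'E'
from h import *
M=[]
for _ in range(5):
    o=get_obs();M.append([*o["ft_force"],*o["moment"]]);eyes.grab_frame("side")
o=get_obs();M.append([*o["ft_force"],*o["moment"]]);M=np.array(M)
print("t",o["t"],"F",M[:,:3].mean(0).round(1),"M",M[:,3:].mean(0).round(3),"mz",M[:,5].round(3),"pos",np.round(o["eef_pos"],1),np.round(o["orientation"],1))
E
python3 mz.py
```

```text
t 27.7 F [-2.5  0.5  5.6] M [-0.001  0.908  0.003] mz [-0.001 -0.046 -0.007  0.029  0.008  0.034] pos [593.5 -35.3 204.5] [180.   -1.9  75. ]
```

Emit:
apply_moves(increments=[[[0, 0, 0, -0.0017, 0, 0.05], [0, 0.05, 0, -0.0034, 0, 0.1], [0, 0.1, 0, -0.005, 0, 0.15], [0, 0.13, 0, -0.0067, 0, 0.2], [0, 0.16, 0, -0.0084, 0, 0.25], [0, 0.2, 0, -0.01, 0, 0.3], [0, 0.2, 0, -0.01, 0, 0.3]]])

```text
t: 28.4
eef_pos: [594.0, -35.4, 204.5]
orientation: [179.9, -1.9, 57.8]
ft_force: [-1.9, 0.2, 5.1]
gripper_width: 19.6
grasp_force: 40.0
```

```bash
python3 mz.py
```

```text
t 28.65 F [-1.8  0.3  5.3] M [-0.066  0.674  0.078] mz [0.026 0.089 0.105 0.131 0.063 0.054] pos [594.  -35.4 204.5] [179.9  -2.   57.9]
```

Emit:
apply_moves(increments=[[[0, 0.03, 0, -0.0017, 0, 0.05], [0, 0.06, 0, -0.0034, 0, 0.1], [0, 0.1, 0, -0.005, 0, 0.15], [0, 0.13, 0, -0.0067, 0, 0.2], [0, 0.16, 0, -0.0084, 0, 0.25], [0, 0.2, 0, -0.01, 0, 0.3], [0, 0.2, 0, -0.01, 0, 0.3]]])

```text
t: 29.35
eef_pos: [594.2, -35.6, 204.5]
orientation: [179.9, -2.0, 40.6]
ft_force: [-2.4, 0.2, 5.2]
gripper_width: 20.1
grasp_force: 40.0
```

```bash
python3 mz.py
```

```text
t 29.6 F [-2.1 -0.3  5.5] M [-0.101  0.758  0.079] mz [0.121 0.126 0.075 0.062 0.036 0.052] pos [594.1 -35.6 204.5] [179.9  -2.   40.7]
```

Emit:
apply_moves(increments=[[[0, 0.03, 0, -0.0013, 0, 0.04], [0, 0.05, 0, -0.0027, 0, 0.08], [0, 0.05, 0, -0.0027, 0, 0.08]]])

```text
t: 29.9
eef_pos: [594.2, -35.7, 204.5]
orientation: [179.9, -2.0, 36.1]
ft_force: [-1.4, 0.4, 5.9]
gripper_width: 19.9
grasp_force: 40.0
```

```bash
python3 mz.py
```

```text
t 30.15 F [-1.7 -0.2  5.5] M [-0.101  0.728  0.077] mz [0.13  0.065 0.077 0.059 0.052 0.079] pos [594.2 -35.7 204.5] [179.9  -2.   36.1]
```

Emit:
apply_moves(increments=[[[0, 0.03, 0, -0.0013, 0, 0.04], [0, 0.05, 0, -0.0027, 0, 0.08], [0, 0.07, 0, -0.004, 0, 0.12], [0, 0.07, 0, -0.004, 0, 0.12]]])

```text
t: 30.55
eef_pos: [594.2, -35.7, 204.5]
orientation: [179.9, -2.0, 29.2]
ft_force: [-1.8, 0.0, 6.1]
gripper_width: 19.7
grasp_force: 40.0
```

```bash
python3 mz.py
```

```text
t 30.8 F [-2.   0.1  5.7] M [-0.105  0.759  0.086] mz [0.162 0.098 0.04  0.029 0.11  0.079] pos [594.2 -35.7 204.5] [179.9  -2.   29.2]
```

Emit:
apply_moves(increments=[[[0, 0.03, 0, -0.0013, 0, 0.04], [0, 0.05, 0, -0.0027, 0, 0.08], [0, 0.07, 0, -0.004, 0, 0.12], [0, 0.07, 0, -0.004, 0, 0.12]]])

```text
t: 31.2
eef_pos: [594.1, -35.7, 204.5]
orientation: [180.0, -2.0, 22.3]
ft_force: [-1.8, 0.2, 4.9]
gripper_width: 19.7
grasp_force: 40.0
```

```bash
python3 mz.py
```

```text
t 31.45 F [-2.4  0.3  5.7] M [-0.012  0.86   0.143] mz [0.178 0.134 0.164 0.146 0.106 0.127] pos [594.1 -35.7 204.5] [180.   -2.   22.4]
```

It has come up against its stop, and the moment is rising (0.14). A small bit more.

Emit:
apply_moves(increments=[[[0, 0.02, 0, -0.001, 0, 0.03], [0, 0.03, 0, -0.002, 0, 0.06], [0, 0.03, 0, -0.002, 0, 0.06]]])

```text
t: 31.75
eef_pos: [594.1, -35.7, 204.5]
orientation: [180.0, -2.0, 18.9]
ft_force: [-1.6, 0.2, 5.9]
gripper_width: 19.8
grasp_force: 40.0
```

```bash
python3 mz.py; python3 mz.py
```

```text
t 32.0 F [-2.4 -0.   5.4] M [-0.01   0.884  0.213] mz [0.178 0.215 0.268 0.188 0.215 0.216] pos [594.1 -35.7 204.5] [180.   -2.   18.9]
t 32.25 F [-2.5  0.2  5.6] M [-0.01   0.89   0.212] mz [0.216 0.292 0.195 0.189 0.21  0.172] pos [594.1 -35.7 204.5] [180.   -2.   18.9]
```

Measured load is 0.21 N m, so the screw is tight and not strained (0.12 to 0.26). I unwind to the middle of the play.

Emit:
apply_moves(increments=[[[0, -0.06, 0, 0.0033, 0, -0.1], [0, -0.12, 0, 0.0067, 0, -0.2], [0, -0.18, 0, 0.01, 0, -0.3], [0, -0.25, 0, 0.0144, 0, -0.43], [0, -0.25, 0, 0.0144, 0, -0.43], [0, -0.25, 0, 0.0144, 0, -0.43]]])

```text
t: 32.85
eef_pos: [594.2, -35.4, 204.5]
orientation: [179.9, -2.0, 43.5]
ft_force: [-2.8, 0.6, 6.0]
gripper_width: 19.8
grasp_force: 40.0
```

```bash
python3 mz.py
```

```text
t 33.1 F [-2.3  0.5  5.5] M [ 0.029  0.716 -0.01 ] mz [-0.016  0.021 -0.01   0.045 -0.06  -0.04 ] pos [594.2 -35.4 204.5] [179.9  -2.   43.5]
```

Emit:
apply_moves(increments=[[[0.1, 0, -3, 0, 0, 0], [0.2, 0, -6, 0, 0, 0], [0.3, 0, -9, 0, 0, 0], [0.4, 0, -12, 0, 0, 0], [0.5, 0, -16, 0, 0, 0], [0.8, 0, -25, 0, 0, 0], [1.4, 0, -45, 0, 0, 0], [2.7, 0, -80, 0, 0, 0], [4, 0, -120, 0, 0, 0], [4, 0, -120, 0, 0, 0]]])

```text
t: 34.1
eef_pos: [596.5, -35.7, 332.9]
orientation: [179.4, -2.4, 43.5]
ft_force: [0.4, 0.3, -2.5]
gripper_width: 19.7
grasp_force: 40.0
```

```bash
python3 - <<'E'
from h import *
exec(open("st.py").read().split("\n",1)[1])
t=eyes.grab_frame("top");s=eyes.grab_frame("side")
for c in("top","side"):
  for l in("toolblock","punch_a"): print(c,l,[(np.round(x["at"]).tolist(),round(x["p"],2)) for x in nets.find_in(c,l)[:3]])
for p in((459,200),(488,200),(486,285),(456,283)): print(atz(t,p,70).round(1))
E
```

```text
{'t': 34.1, 'eef_pos': [596.47, -35.73, 332.89], 'orientation': [179.38, -2.41, 43.52], 'ft_force': [0.43, 0.29, -2.47], 'moment': [-0.17, 0.05, -0.0]}
tip [601.46 -32.96 201.31] (array([ -7.1,  -4. , 130.7]), array([ 0.0108, -0.042 , -0.0002]))
top toolblock [([468.0, 246.0], 0.88)]
top punch_a [([473.0, 215.0], 0.73), ([151.0, 246.0], 0.28), ([323.0, 212.0], 0.22)]
side toolblock [([414.0, 414.0], 0.68)]
side punch_a [([429.0, 400.0], 0.75), ([456.0, 387.0], 0.63)]
[ 602.  -299.5   70. ]
[ 596.  -375.4   70. ]
[ 374.4 -338.1   70. ]
[ 385.4 -262.9   70. ]
```

```bash
cat >> h.py <<'E'
def delta2(p,e,o=None):
    T=toolT(o or get_obs());return (T[:3,:3].T@(np.array(p)-T[:3,3])).round(1),(R.from_matrix(T[:3,:3].T)*R.from_euler('xyz',e,degrees=True)).as_rotvec().round(4)
E
python3 -c "
from h import *
print(get_obs()['eef_pos'],get_obs()['orientation'],delta2((367,-286,332),[180,-1.92,70]))"
```

```text
[592.65091119 -35.27088419 321.01485546] [-179.78840326   -1.75445106   43.47764303] (array([-335.8,   26.6,  -21.4]), array([ 0.0112,  0.002 , -0.4627]))
```

Emit:
apply_moves(increments=[[[-30, 2, -15, 0, 0, 0], [-336, 26.5, -21.5, 0.011, 0.002, -0.463], [-336, 26.5, -21.5, 0.011, 0.002, -0.463], [-336, 26.5, -21.5, 0.011, 0.002, -0.463], [-336, 26.5, -21.5, 0.011, 0.002, -0.463], [-336, 26.5, -21.5, 0.011, 0.002, -0.463], [-336, 26.5, -21.5, 0.011, 0.002, -0.463], [-336, 26.5, -21.5, 0.011, 0.002, -0.463], [-336, 26.5, -21.5, 0.011, 0.002, -0.463], [-336, 26.5, -21.5, 0.011, 0.002, -0.463], [-336, 26.5, -21.5, 0.011, 0.002, -0.463], [-336, 26.5, -21.5, 0.011, 0.002, -0.463], [-336, 26.5, -21.5, 0.011, 0.002, -0.463]]])

```text
t: 35.7
eef_pos: [368.3, -285.5, 334.0]
orientation: [179.7, -2.0, 70.1]
ft_force: [0.8, 0.6, -3.3]
gripper_width: 19.6
grasp_force: 40.0
```

```bash
python3 - <<'E'
from h import *
o=get_obs();w=eyes.grab_frame("wrist");print(o["t"],o["eef_pos"],o["orientation"])
im=w["color"].astype(np.float32)
xs=np.arange(395,456,1.);ys=np.arange(-345,-270,1.)
U=np.array([[wproj(w,o,(x,y,70)) for y in ys] for x in xs]).astype(np.float32);print(U[28,38])
G=cv2.remap(im,U[...,0],U[...,1],1);np.save("hole.npy",G)
g=G.mean(2)
for i in range(0,61,3): print(int(xs[i]),''.join('%4d'%v for v in g[i,::3]))
print(ys[::3].astype(int).tolist())
E
```

```text
35.7 [ 368.32598986 -285.53515925  333.99043297] [179.74613137  -1.98093318  70.13271132]
[368.31912 205.40576]
395  124 128 181 181 180 177 171 176 177 174 169 166 175 174 177 177 176 176 175 169 170 117 113 117 114
398  127 139 183 181 180 174 176 175 177 176 166 166 178 176 179 176 176 175 174 167 175 113 116 119 113
401  124 139 183 180 179 173 175 176 177 174 165 174 174 176 179 178 175 175 172 166 134 111 117 116 112
404  125 151 182 180 179 172 177 175 176 172 165 136 113 150 150 177 174 176 171 165 155 112 119 116 112
407  121 169 181 179 178 171 176 177 176 169 153 127 115 115 118 120 113 165 167 171 134 113 117 116 112
410  123 177 182 179 176 179 177 177 175 166 137 114 110 109 113 113 113 111 107 138 117 113 119 115 112
413  125 177 182 179 174 179 177 177 174 165 126  97  87  83 107 104 111 114 105 117 115 114 117 114 112
416  126 182 180 179 172 179 177 176 174 139  86  81  81  95 112 117 109 110 110 119 114 116 117 112 112
419  148 183 180 177 174 179 175 174 171 118  79  81  81 111 113 117 119 102 113 119 113 115 115 111 112
422  157 182 179 177 175 178 175 174 149 10
[... 667 characters left out ...]
 111 117 113 110 113 118
443  182 180 176 182 179 176 171 179 177 177 176 175 173 173 170 149 117 118 117 113 117 114 109 114 113
446  180 180 176 180 178 176 172 176 177 177 175 174 173 172 154 122 118 119 116 114 113 113 110 115 111
449  179 178 177 179 177 176 176 176 176 177 175 173 173 163 124 122 118 121 114 115 113 110 110 116 106
452  181 177 180 180 177 173 178 175 176 176 175 173 148 113 123 121 117 120 111 116 112 109 115 117  92
455  181 177 181 180 176 170 180 175 176 176 174 170 138 117 125 120 117 120 112 116 112 110 115 115  87
[-345, -342, -339, -336, -333, -330, -327, -324, -321, -318, -315, -312, -309, -306, -303, -300, -297, -294, -291, -288, -285, -282, -279, -276, -273]
```

```bash
python3 -c "
from h import *
o=get_obs();print(o['eef_pos'],o['orientation'],delta2((423.8,-306.6,230),[180,-1.92,70]))"
```

```text
[ 368.23453538 -285.66508693  334.08725242] [179.73721515  -1.97282844  70.11651809] (array([ -4.4,  58.9, 104.3]), array([ 0.0045, -0.0009,  0.002 ]))
```

Emit:
apply_moves(increments=[[[-3, 40, 10, 0.0045, 0, 0.002], [-4.4, 59, 20, 0.0045, 0, 0.002], [-4.4, 59, 50, 0.0045, 0, 0.002], [-4.4, 59, 80, 0.0045, 0, 0.002], [-4.4, 59, 100, 0.0045, 0, 0.002], [-4.4, 59, 104, 0.0045, 0, 0.002], [-4.4, 59, 104, 0.0045, 0, 0.002], [-4.4, 59, 104, 0.0045, 0, 0.002]]])

```text
t: 36.55
eef_pos: [424.1, -307.8, 232.1]
orientation: [179.8, -1.9, 69.9]
ft_force: [0.6, -0.7, -3.4]
gripper_width: 19.7
grasp_force: 40.0
```

```bash
python3 -c "
from h import *
o=get_obs();print(o['t'],o['eef_pos'],o['orientation'],o['ft_force'],delta2((423.8,-306.6,206),[180,-1.92,70]))"
```

```text
36.55 [ 424.08915963 -307.84810233  232.12590967] [179.84906652  -1.90732766  69.93290027] [ 0.57506997 -0.72918317 -3.37052178] (array([ 0.2, -0.8, 26.1]), array([ 0.0027,  0.0002, -0.0012]))
```

Emit:
apply_moves(increments=[[[1, -0.8, 3, 0.0027, 0, 0], [0.6, -0.8, 14, 0.0027, 0, 0], [0.3, -0.8, 22, 0.0027, 0, 0], [0.2, -0.8, 26, 0.0027, 0, 0], [0.1, -0.8, 29, 0.0027, 0, 0], [0, -0.8, 32, 0.0027, 0, 0], [-0.1, -0.8, 34, 0.0027, 0, 0], [-0.1, -0.8, 36, 0.0027, 0, 0], [-0.1, -0.8, 36, 0.0027, 0, 0]]])

```text
t: 37.45
eef_pos: [422.9, -305.9, 194.2]
orientation: [-179.8, -2.0, 69.9]
ft_force: [0.1, 0.6, -2.9]
gripper_width: 20.1
grasp_force: 40.0
```

```bash
python3 -c "
from h import *
o=get_obs();print(o['t'],o['eef_pos'],o['orientation'],o['ft_force'],o['moment'],delta2((423.8,-306.6,150),[180,-1.92,70]))"
```

```text
37.45 [ 422.94916287 -305.92476569  194.15040778] [-179.8368789    -1.97387573   69.91880351] [ 0.11347267  0.57747564 -2.91981269] [-0.15106356  0.02186151 -0.0129829 ] (array([-1.9,  1.2, 44.1]), array([-0.0028, -0.0009, -0.0014]))
```

Emit:
apply_moves(increments=[[[-0.6, 0.5, 6, -0.0015, 0, 0], [-0.9, 0.7, 14, -0.0015, 0, 0], [-1.2, 0.8, 22, -0.0015, 0, 0], [-1.4, 0.8, 30, -0.0015, 0, 0], [-1.6, 0.8, 36, -0.0015, 0, 0], [-1.7, 0.8, 41, -0.0015, 0, 0], [-1.8, 0.8, 44, -0.0015, 0, 0], [-1.8, 0.8, 45, -0.0015, 0, 0], [-1.8, 0.8, 45, -0.0015, 0, 0]]])

```text
t: 38.35
eef_pos: [423.6, -306.5, 149.4]
orientation: [-179.9, -2.0, 69.9]
ft_force: [-0.5, -0.6, -4.2]
gripper_width: 19.9
grasp_force: 40.0
```

```bash
python3 mz.py
```

```text
t 38.6 F [-0.4  0.1 -3.5] M [-0.133  0.079 -0.004] mz [-0.009 -0.075 -0.003  0.044 -0.005  0.026] pos [ 423.7 -306.6  149.7] [-180.    -2.    69.9]
```

Free at 149.7. I go down gently to the floor of the hole.

Emit:
apply_moves(increments=[[[0, 0, 1, 0, 0, 0], [-0.1, 0, 2, 0, 0, 0], [-0.1, 0, 3, 0, 0, 0], [-0.1, 0, 3.5, 0, 0, 0], [-0.1, 0, 3.5, 0, 0, 0]]])

```text
t: 39.1
eef_pos: [423.7, -306.6, 146.7]
orientation: [-180.0, -2.0, 69.9]
ft_force: [-1.1, 1.1, 3.1]
gripper_width: 19.5
grasp_force: 40.0
```

```bash
python3 mz.py
```

```text
t 39.35 F [-1.3  1.4  4. ] M [0.325 0.658 0.   ] mz [ 0.03   0.002 -0.011  0.032 -0.019 -0.034] pos [ 423.8 -306.7  146.7] [-180.    -1.9   69.9]
```

Emit:
apply_moves(increments=[[[0, 0, -1.3, 0, 0, 0], [0, 0, -1.3, 0, 0, 0], [0, 0, -1.3, 0, 0, 0]]])

```text
t: 39.65
eef_pos: [423.6, -306.5, 146.8]
orientation: [-180.0, -2.0, 69.9]
ft_force: [0.7, 0.6, 0.4]
gripper_width: 19.8
grasp_force: 40.0
```

Emit:
apply_moves(increments=[[[0, 0, 0, 0, 0, 0], [0, 0, 0, 0, 0, 0], [0, 0, 0, 0, 0, 0], [0, 0, 0, 0, 0, 0], [0, 0, 0, 0, 0, 0], [0, 0, 0, 0, 0, 0], [0, 0, 0, 0, 0, 0], [0, 0, 0, 0, 0, 0], [0.3, 0, -10, 0, 0, 0], [1, 0, -30, 0, 0, 0], [2, 0, -70, 0, 0, 0], [3.5, 0, -115, 0, 0, 0], [5, 0, -150, 0, 0, 0], [5, 0, -150, 0, 0, 0], [5, 0, -150, 0, 0, 0]]], fingers=0)

```text
t: 41.15
eef_pos: [424.0, -307.0, 299.0]
orientation: [179.9, -1.9, 69.9]
ft_force: [-0.0, 0.4, -1.8]
gripper_width: 95.0
grasp_force: 0.0
```

```bash
python3 - <<'E'
from h import *
o=get_obs();w=eyes.grab_frame("wrist");print(o["t"],o["eef_pos"],o["ft_force"],o["gripper_width"])
for x in nets.outline_of("wrist","key_handle")[:3]:
    v,u=np.nonzero(x["pixels"]);q=np.array([watz(w,o,(a,b),171)[:2] for a,b in zip(u[::5],v[::5])])
    print(x["p"],np.round(x["at"]),cv2.minAreaRect(q.astype(np.float32)))
s=eyes.grab_frame("side");a=cv2.imread("pics/side.png")[:,:,::-1]
for l in("key_handle","hexkey"):print([(np.round(x["at"],1).tolist(),round(x["p"],2)) for x in nets.find_in("side",l)[:3]])
d=np.abs(s["color"].astype(int)-a).sum(2);print("changed px near block",(d[360:460,350:490]>90).sum())
dark=lambda i:np.argwhere((i[360:440,370:420].sum(2)<130)).mean(0);print(dark(s["color"].astype(int)),dark(a.astype(int)))
E
```

```text
41.15 [ 424.01348162 -307.04108095  298.98528161] [-0.03110261  0.39415387 -1.77271741] 95.02704084611065
0.66 [317. 228.] ((423.7165222167969, -304.7737121582031), (100.59855651855469, 21.6512451171875), 69.36798858642578)
0.62 [187. 256.] ((316.2170104980469, -294.00299072265625), (72.7430419921875, 61.75968933105469), 82.77352905273438)
[([397.1, 404.6], 0.94), ([331.3, 452.3], 0.71)]
[([323.9, 454.3], 0.79), ([392.9, 404.4], 0.61), ([456.7, 386.9], 0.31)]
changed px near block 2560
[34.84513274 21.55973451] [47.5726257  25.44134078]
```

The key is back upright in its hole: the handle measures 100.6 x 21.7 mm at (423.7,-304.8), within 1 mm of where it started. The gripper is clear, so I hand in.

```bash
python3 -c "
from plant import workorder;print(workorder.job_done())"
```

```text
the job is handed in; nothing more can be done
None
```

The slack screw was turned clockwise to its stop and read about 0.21 N m (tight is 0.12, strained is over 0.26), the hex key is back upright in its hole, and the job was handed in at about 41 s of the 64 s allowed; no verdict came back.

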